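# Restock the honey row: older jars to the front, new jars behind

## Robot

A 6-joint arm with a two-finger parallel gripper is mounted at the origin on the work surface. World frame = base frame: x ahead of the robot, y to its left, z up, the work surface at z = 0. Lengths are in m, angles in degrees, forces in N, time in s.
With the tool pointing down it reaches from about 0.3 to 0.75 m from the base axis. Payload 8.5 kg.
Tool frame: the origin (TCP) lies between the finger pads; the fingertips stand 25 mm ahead of it and the grasp point (between the pads) lies 6 mm ahead of it; x points along the fingers, y is the direction in which the jaws open and shut, and the axes are right-handed (so a half turn about x gives the same grasp; the last joint's range is limited). The gripper opens to 85 mm and grips with 20 to 120 N. Pads are 22 mm wide; open, the fingers measure 114 mm over their backs; the gripper's body (76 mm by 85 mm) begins 54 mm behind the grasp point. The pads swing forward as they close: fully open they stand 13 mm farther back than shut.
Start: joints at [58.081, 21.807, 74.336, -0, 83.858, -12.336], TCP at [0.184, 0.518, 0.256] pointing down, gripper open.
Joint ranges: [-178.18, 178.18], [-50.72, 133.34], [12.68, 142.11], [-81.47, 261.47], [9.98, 163.14], [-165.26, 165.26]. Speed limits (degrees/s): [136.94, 136.94, 180, 180, 180, 180].

## Interface

Orientations are given as a 3x3 rotation matrix whose columns are the frame's x, y, z axes.
In Python, from rig import sensors, get_image, workorder gives the robot as it stands.
- The arm moves only by the tool arm_command, never from a script. Its argument "plan" is a list that holds one entry, the list of rows, each a list of 6 numbers: the shift along the tool's x, y, z in units of 25 mm (1.0 is 25 mm), then the turn, a rotation vector about the tool's x, y, z in units of 6 degrees (1.0 is 6 degrees). In form: [[[dx, dy, dz, ax, ay, az], ...]]. A call has 1 to 10 rows; each row is the pose to reach, as a shift and turn from the pose commanded when the call began, along the tool's axes at that moment; what a row does not reach only later rows make up. A row lasts 1/10 s, in which the tool goes at most 50 mm and 8.59 degrees, less where a joint would pass 70% of its speed; a pose out of reach is approached as far as the arm can. A call with a gripper value outside its range is refused whole. "jaw" is the closure, from 0 (fully open) to 1 (shut), set as the call begins (left out, the last holds). The fingers move at their own pace and stop on an object; "newtons" is the grip in N (left out, the last holds). Time passes only in rows, so rows that repeat a pose let the fingers close. It gives the time, the measured TCP pose, the force and the opening at its end, in the units of the state.
- sensors.observe(): the state, without advancing time (a new reading comes with each control period).
- get_image(name): name is "side" or "top"; returns a dict with "img" (420x560x3 uint8, red, green, blue), "fx", "fy", "cx", "cy" (pixels), "dist" ([k1, k2, p1, p2, k3] as OpenCV has them; the pictures are not rectified), "T" (4x4, takes a point from camera to world coordinates). Camera axes: x right, y up, looking along -z (the intrinsics and any distortion apply to the point x, -y, -z); pixel columns grow to the right and rows downward; lengths in m; the calibration is good to about 2 mm. A picture is of the moment at which its call begins. There is no depth.
- workorder.close_job(): hands the job in, once; it reports no verdict.
The state is a dict: "time_s": time; "q": joint angles; "qvel": joint speeds; "joint_efforts": joint torques, N m; "position": TCP position; "tool_rot": TCP orientation; "ft_force": force on the tool from outside, world axes, zero at the start; "wrist_torque": the same for the moment, N m; "grip_width": finger opening in m.
Only numpy, scipy, OpenCV 4.12 (cv2) and the standard library are available. Lean on these libraries where they do the work, as an engineer would, in place of code of your own. Each camera call takes 0.05 s, during which the arm holds its last target. There are 200 camera calls.

## Task

Restock the row of honey jars on the counter rack: bring the two older jars forward in their lane, the first close up to the front lip and the other behind it, both in the front half, then set the two new jars from the cardboard tray behind them in the rear half, so that all four stand upright on the deck in one straight row down the middle of the lane. Set the jars down gently, without dropping one or tipping it over, and leave the other things on the rack and the counter where they are.

Things in the scene. Friction and masses are not known exactly. Their poses are not given: they have to be found in the camera images.
- rack: Fixed countertop rack, white deck and wire upper part, 280 mm deep (x) by 310 mm wide (y). Origin: on the counter under the deck's middle; +x runs from its open front (robot side) to its rear, z up. Deck top at z = 30 mm, walled by lips 20 mm higher: inner faces at x = -132 (front) and +132 mm (rear), y = +-149 mm. Wire dividers, 5 mm thick, 25 mm above the deck, at y = +-50 mm part it into 3 lanes. No back panel.
- over_shelf (a point): Middle of the front edge of the rack's fixed wire over-shelf, at its underside: 280 mm above the counter, x = +70 mm in the rack's frame. The shelf runs 76 mm from here to the rear over the full width, with a 32 mm guard wire and two shakers 71 mm tall on it. It bars an upright tool from the rear of the lanes: there the tool must lean back towards the robot. Axes as the rack's.
- lane0 (a point): Middle of the left lane (y = +100 mm in the rack's frame), at deck height; axes as the rack's. A lane is 264 mm long inside and holds four jars one behind another. Behind the lanes, outside the deck at x = +149, y = +-147 mm, two uprights 16 mm square stand 350 mm high.
- lane1 (a point): Middle of the centre lane (y = 0 in the rack's frame), at deck height; axes as the rack's.
- lane2 (a point): Middle of the right lane (y = -100 mm in the rack's frame), at deck height; axes as the rack's.
- old_a: Older stock: straight-sided glass jar of honey, round, 56 mm diameter and 90 mm tall, brass-coloured screw lid of the same 56 mm diameter on its top 20 mm; 0.2 to 0.4 kg. Origin: centre of its underside, z up. It stands on the deck in one of the three lanes, near the lane's middle, the front of the lane being empty.
- old_b: Older stock: straight-sided glass jar of honey, round, 56 mm diameter and 90 mm tall, brass-coloured screw lid of the same 56 mm diameter on its top 20 mm; 0.2 to 0.4 kg. Origin: centre of its underside, z up. It stands in the same lane right behind old_a, with a gap of 5 to 17 mm, in front of or partly under the over-shelf.
- tray: Fixed shallow cardboard tray on the counter, left or right of the rack, 180 mm (x) by 110 mm (y), walls 28 mm high and 4 mm thick, floor 4 mm thick; the new jars stand in it one behind the other along its x. Origin: centre of its underside, z up.
- new_a: New stock: straight-sided glass jar of honey, round, 56 mm diameter and 90 mm tall, brass-coloured screw lid of the same 56 mm diameter on its top 20 mm; 0.2 to 0.4 kg. Origin: centre of its underside, z up. It stands in the tray in the half nearer the robot.
- new_b: New stock: straight-sided glass jar of honey, round, 56 mm diameter and 90 mm tall, brass-coloured screw lid of the same 56 mm diameter on its top 20 mm; 0.2 to 0.4 kg. Origin: centre of its underside, z up. It stands in the tray in the half farther from the robot.
- can: Bystander: food can, 62 mm diameter, 80 mm tall, alone in another lane. Origin: centre of its underside.
- carton: Bystander: card carton, 50 by 62 mm, 85 mm tall, alone in the third lane. Origin: centre of its underside.
- tumbler: Bystander: drinking glass, 80 mm across the rim, 125 mm tall, on the counter on the other side of the rack from the tray. Origin: centre of its underside.
- ramekin: Bystander: small white dish, 72 mm across, 36 mm tall, on the counter to the left of the rack, beside its rear half. Origin: centre of its underside.
Things that resemble listed ones, but are neither listed nor needed, are in the scene too. What is shaped like the old_a but blue or red is not meant.

How it is judged:
By the outcome, as a careful person would: the job done as asked, in the order asked, and still so for the second after the job is handed in, with the robot touching nothing.
It also fails if it takes over 72 s, if anything falls off the work surface, if the arm or the gripper's body presses on something with over 40 N, if the wrist force passes 120 N, or if a joint passes its speed limit or range.

## Working session

There is one attempt and no reset: what is moved stays moved. The work goes in short steps, Python scripts to look and compute and a tool call to move; the robot and the scene stay as the last step left them, time stands still between calls to the robot, and variables do not carry over. Pictures are saved under pics/ and viewed, about 8 in all and at most 12, crops included, and the job is handed in when it is done.

Besides the shell and the picture viewer there is one more tool, called after ">>>" as name([rows], argument=value, ...), one row to a line, values as JSON. arm_command: Moves the arm, as the interface text tells. Its arguments: {"type":"object","properties":{"plan":{"type":"array","items":{"type":"array","items":{"type":"array","items":{"type":"number"}}}},"jaw":{"type":"number"},"newtons":{"type":"number"}},"required":["plan"]}

```bash
ls; mkdir -p pics; cat > h.py <<'E'
import numpy as np, cv2, json
from rig import sensors, get_image, workorder
def snap(name, fn):
    d=get_image(name); cv2.imwrite(fn, d["img"][:,:,::-1])
    np.savez(''+name+'.npz', **{k:np.array(v) for k,v in d.items()})
    return d
def load(name): return dict(np.load(''+name+'.npz'))
def KD(d): return np.array([[d["fx"],0,d["cx"]],[0,d["fy"],d["cy"]],[0,0,1]],float), np.array(d["dist"],float)
def ray(d,u,v):
    K,D=KD(d); p=cv2.undistortPoints(np.array([[[u,v]]],float),K,D)[0,0]
    T=d["T"]; return T[:3,3], T[:3,:3]@np.array([p[0],-p[1],-1])
def atz(d,u,v,z):
    o,r=ray(d,u,v); return o+r*(z-o[2])/r[2]
def proj(d,P):
    K,D=KD(d); T=np.linalg.inv(d["T"]); P=np.atleast_2d(P).astype(float)
    c=(T[:3,:3]@P.T).T+T[:3,3]; c=c*[1,-1,-1]
    return cv2.projectPoints(c,np.zeros(3),np.zeros(3),K,D)[0][:,0]
E
python3 - <<'E'
from h import *
np.set_printoptions(precision=3,suppress=True)
for n in("side","top"):
    d=snap(n,f'pics/{n}0.png'); print(n,d["fx"],d["dist"],d["T"])
s=sensors.observe(); print(s)
E
```

```text
pics
side 471.7817200500138 [0.052 0.    0.    0.    0.   ] [[ 0.969  0.167 -0.183  0.403]
 [-0.247  0.694 -0.676 -0.755]
 [ 0.014  0.7    0.714  0.969]
 [ 0.     0.     0.     1.   ]]
top 476.30721074573023 [-0.007  0.     0.     0.     0.   ] [[ 0.013  0.991 -0.131  0.421]
 [-1.     0.014  0.005 -0.01 ]
 [ 0.007  0.131  0.991  1.482]
 [ 0.     0.     0.     1.   ]]
{'time_s': 0.1, 'q': array([ 58.081,  21.838,  74.38 ,   0.   ,  83.858, -12.336]), 'qvel': array([ 0.003, -0.123, -0.206,  0.007, -0.031,  0.031]), 'joint_efforts': array([  0.004, -44.922, -23.166,  -0.   ,   0.004,  -0.   ]), 'position': array([0.184, 0.518, 0.256]), 'tool_rot': array([[-0.001,  0.335,  0.942],
       [-0.001,  0.942, -0.335],
       [-1.   , -0.001, -0.   ]]), 'ft_force': array([-0.012,  0.267,  0.304]), 'wrist_torque': array([-0.038, -0.039,  0.055]), 'grip_width': 0.08543890121965003}
```

View pics/side0.png

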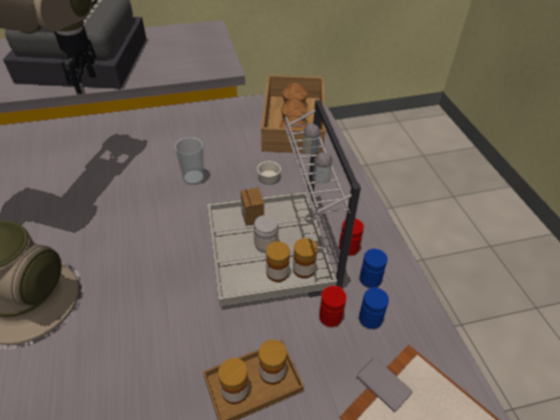

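View pics/top0.png

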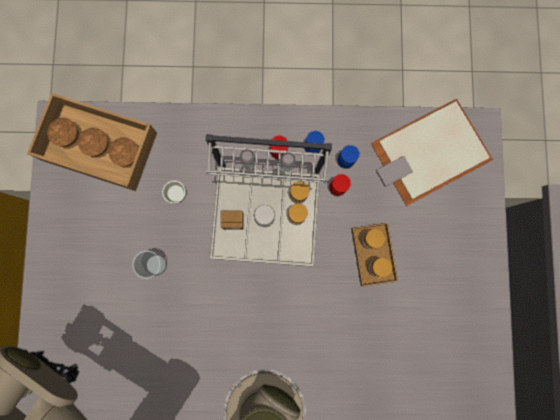

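The jars wanted have brass lids. In the top picture the old ones are at (298,213) and (300,191) in the right lane, and the new ones at (382,267) and (374,238) in the tray. The look-alikes are red at (340,185) and (279,147) and blue at (348,156) and (315,141). The can is at (264,215) and the carton at (232,219). I'll check the choice in an enlarged crop of both views.

```bash
python3 - <<'E'
from h import *
t=load('top')['img'][125:295,200:410]; s=load('side')['img'][180:420,195:395]
a=cv2.resize(t,None,fx=3.5,fy=3.5,interpolation=cv2.INTER_CUBIC); b=cv2.resize(s,None,fx=2.5,fy=2.5,interpolation=cv2.INTER_CUBIC)
cv2.imwrite('pics/ct.png',a[:,:,::-1]); cv2.imwrite('pics/cs.png',b[:,:,::-1]); print(a.shape,b.shape)
E
```

```text
(595, 735, 3) (600, 500, 3)
```

View pics/ct.png

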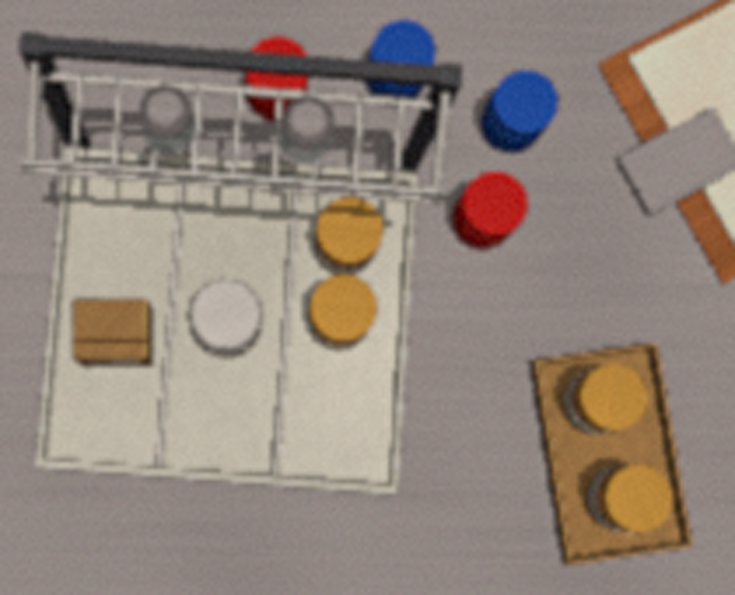

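View pics/cs.png

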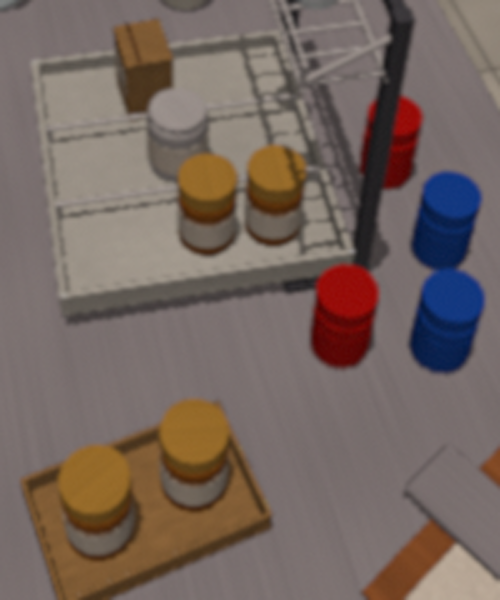

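```bash
python3 - <<'E'
from h import *
from scipy.optimize import least_squares
np.set_printoptions(precision=4,suppress=True)
t,s=load('top'),load('side')
T=lambda u,v:((u+.5)/3.5-.5+200,(v+.5)/3.5-.5+125)
S=lambda u,v:((u+.5)/2.5-.5+195,(v+.5)/2.5-.5+180)
ptsT=[((-.14,.155,.05),(38,465)),((-.14,-.155,.05),(395,490)),((-.13,.05,.055),(158,465)),((-.13,-.05,.055),(277,474))]
ptsS=[((-.14,.155,.05),(33,62)),((-.14,-.155,.05),(62,296)),((-.14,-.155,0),(67,318)),((.14,-.155,.05),(352,248))]
def w(p,P):
    c,n=np.cos(p[2]),np.sin(p[2]); return np.array([p[0]+c*P[0]-n*P[1],p[1]+n*P[0]+c*P[1],P[2]])
def f(p):
    r=[]
    for P,u in ptsT: r+=list(proj(t,w(p,P))[0]-T(*u))
    for P,u in ptsS: r+=list(proj(s,w(p,P))[0]-S(*u))
    return r
r=least_squares(f,[.55,0,0],loss='soft_l1'); p=r.x; print('rack',p[:2],np.degrees(p[2])); print(np.array(f(p)).reshape(-1,2))
def jar(n,a,b,z):
    A=atz(t,*T(*a),z);B=atz(s,*S(*b),z)
    m=(A+B)/2; d=m[:2]-p[:2]; c,q=np.cos(p[2]),np.sin(p[2])
    print(n,A[:2],B[:2],'rackframe',c*d[0]+q*d[1],-q*d[0]+c*d[1])
jar('oa',(343,308),(208,182),.12);jar('ob',(349,231),(276,174),.12)
jar('na',(638,498),(95,482),.094);jar('nb',(613,397),(194,430),.094)
jar('can',(227,314),(178,115),.11)
for q in [(658,343),(533,362),(690,545),(566,562)]: print('tray',atz(t,*T(*q),.028)[:2])
jar('red',(491,206),(345,293),.09)
E
```

```text
rack [0.5823 0.0091] -3.00333978948372
[[-0.6924  0.1227]
 [ 0.901  -0.1368]
 [ 0.2549 -0.9437]
 [-0.2392 -1.2893]
 [-1.4631 -1.7016]
 [-0.614  -0.3581]
 [-1.0449  2.8006]
 [ 1.513  -0.0491]]
oa [ 0.5813 -0.0864] [ 0.5827 -0.0972] rackframe 0.00500620454082586 -0.10072219827809369
ob [ 0.6455 -0.0909] [ 0.6461 -0.1029] rackframe 0.06902034424940069 -0.10249317608102307
na [ 0.4296 -0.333 ] [ 0.4317 -0.3401] rackframe -0.13329811802667088 -0.3530962703930193
nb [ 0.5128 -0.3135] [ 0.5154 -0.3173] rackframe -0.05102282693203139 -0.3275823553647997
can [0.5761 0.0091] [ 0.5769 -0.0015] rackframe -0.00546291408834784 -0.005569503393852241
tray [ 0.5651 -0.3681]
tray [ 0.5469 -0.2582]
tray [ 0.3903 -0.3927]
tray [ 0.3744 -0.2853]
red [ 0.6737 -0.213 ] [ 0.6752 -0.2225] rackframe 0.10392927332415969 -0.22167145269408728
```

The crops show brass lids on two jars in the right lane and two in the tray. The red and blue jars are outside the rack. My side-view lid centres were read too low, because they included the lid's side. I'll correct them and overlay the model to check.

```bash
cat > m.py <<'E'
from h import *
from scipy.optimize import least_squares
np.set_printoptions(precision=4,suppress=True)
t,s=load('top'),load('side')
T=lambda u,v:((u+.5)/3.5-.5+200,(v+.5)/3.5-.5+125)
S=lambda u,v:((u+.5)/2.5-.5+195,(v+.5)/2.5-.5+180)
ptsT=[((-.14,.155,.05),(38,465)),((-.14,-.155,.05),(395,490)),((-.132,.05,.055),(160,467)),((-.132,-.05,.055),(277,474))]
ptsS=[((-.14,.155,.05),(33,62)),((-.14,-.155,.05),(62,296)),((.14,-.155,.05),(352,248))]
def w(p,P):
    c,n=np.cos(p[2]),np.sin(p[2]); return np.array([p[0]+c*P[0]-n*P[1],p[1]+n*P[0]+c*P[1],P[2]])
def f(p):
    r=[]
    for P,u in ptsT: r+=list(proj(t,w(p,P))[0]-T(*u))
    for P,u in ptsS: r+=list(proj(s,w(p,P))[0]-S(*u))
    return r
p=least_squares(f,[.55,0,0],loss='soft_l1').x; print('rack',p[:2],np.degrees(p[2])); print(np.array(f(p)).reshape(-1,2))
J={}
def jar(n,a,b,z):
    A=atz(t,*T(*a),z);B=atz(s,*S(*b),z); m=(A+B)/2; J[n]=(m,z); d=m[:2]-p[:2]; c,q=np.cos(p[2]),np.sin(p[2])
    print(n,A[:2],B[:2],'rackframe',c*d[0]+q*d[1],-q*d[0]+c*d[1])
jar('oa',(343,307),(208,176),.12);jar('ob',(349,230),(276,167),.12)
jar('na',(638,497),(95,471),.094);jar('nb',(613,396),(194,425),.094)
jar('can',(227,313),(178,112),.11)
h=3.5; o=cv2.resize(t['img'][125:295,200:410],None,fx=3.5,fy=3.5,interpolation=cv2.INTER_CUBIC)
b=cv2.resize(s['img'][180:420,195:395],None,fx=2.5,fy=2.5,interpolation=cv2.INTER_CUBIC)
def draw(im,d,inv,L,col): cv2.polylines(im,[np.round([inv(*q) for q in proj(d,L)]).astype(int)],True,col,1)
iT=lambda u,v:((u-199.5)*3.5-.5,(v-124.5)*3.5-.5); iS=lambda u,v:((u-194.5)*2.5-.5,(v-179.5)*2.5-.5)
a=np.linspace(0,6.28,40)
for im,d,iv in((o,t,iT),(b,s,iS)):
    for L in ([(x,y,.05) for x,y in((-.14,.155),(-.14,-.155),(.14,-.155),(.14,.155))],[(-.132,.05,.055),(.132,.05,.055)],[(-.132,-.05,.055),(.132,-.05,.055)],[(.07,.155,.28),(.07,-.155,.28)]):
        draw(im,d,iv,[w(p,P) for P in L],(0,255,0))
    for m,z in J.values():
        R=.031 if z==.11 else .028
        draw(im,d,iv,np.c_[m[0]+R*np.cos(a),m[1]+R*np.sin(a),0*a+z],(255,0,255))
out=np.zeros((600,800,3),np.uint8); out[:595,:440]=o[:595,0:440] if 0 else o[:,0:440]; out[:,440:800]=b[:,20:380]
cv2.imwrite('pics/ov.png',out[:,:,::-1])
E
python3 m.py
```

```text
rack [0.5818 0.0082] -3.0478651883167407
[[-0.4272  0.2384]
 [ 1.1648  0.0601]
 [-0.0988 -0.6978]
 [-0.0159 -0.4452]
 [-1.5421 -1.4787]
 [-0.8082 -0.019 ]
 [ 1.4211  0.3399]]
oa [ 0.5821 -0.0863] [ 0.5844 -0.0904] rackframe 0.006596101224362493 -0.09630693640994012
ob [ 0.6463 -0.0909] [ 0.6485 -0.0949] rackframe 0.07091027187786678 -0.09742584167935085
na [ 0.4304 -0.333 ] [ 0.4333 -0.3315] rackframe -0.13165084363983962 -0.3479179013244467
nb [ 0.5137 -0.3135] [ 0.5165 -0.3132] rackframe -0.04954601025655528 -0.3245954387178421
can [0.5769 0.0091] [0.5778 0.0023] rackframe -0.004282120480267775 -0.0026720740594694606
```

View pics/ov.png

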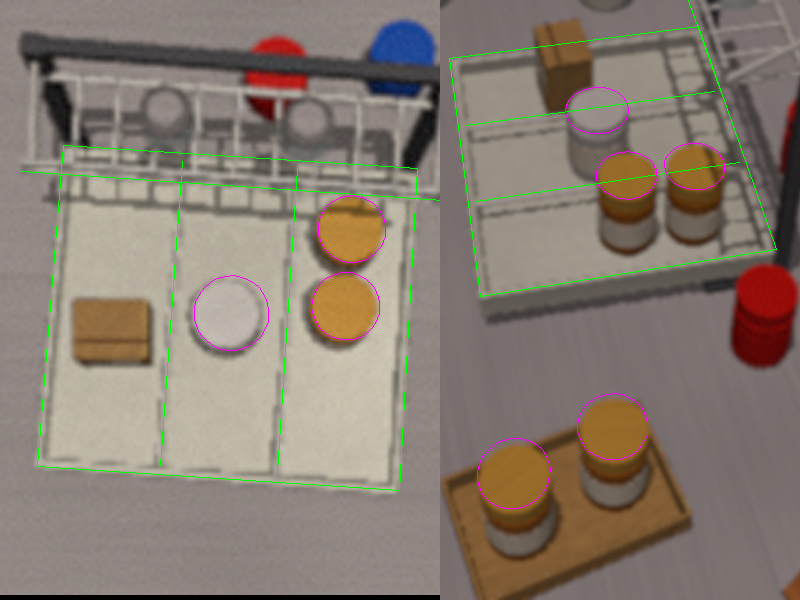

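The overlay fits to a few mm in both views: rack, can and all four lids. The rack is at (0.582, 0.008), yaw −3°. The old jars are in lane2 at rack x 7 and 71 mm. Now I start moving, first to above old_a with a 25° lean.

```bash
cat > g.py <<'E'
from h import *
from scipy.spatial.transform import Rotation as Ro
np.set_printoptions(precision=2,suppress=True)
RK=np.array([.5818,.0082]); YAW=-3.05
def rk(x,y): return RK+Ro.from_euler('z',YAW,degrees=True).as_matrix()[:2,:2]@[x,y]
def Rot(lean,yaw):
    l=np.radians(lean); X=np.array([np.sin(l),0,-np.cos(l)]);Y=np.array([0,1.,0]);
    return Ro.from_euler('z',yaw,degrees=True).as_matrix()@np.c_[X,Y,np.cross(X,Y)]
def go(P,R,xy,z,lean,yaw=YAW):
    "units from pose P,R to the grasp point at xy,z"
    R2=Rot(lean,yaw); p2=np.r_[xy,z]-.006*R2[:,0]
    d=R.T@(p2-P)/.025; a=Ro.from_matrix(R.T@R2).as_rotvec(degrees=True)/6
    print(np.r_[d,a]); return p2,R2
def rackxy(p):
    return Ro.from_euler('z',-YAW,degrees=True).as_matrix()[:2,:2]@(np.array(p)[:2]-RK)
def here():
    s=sensors.observe(); g=s['position']+.006*s['tool_rot'][:,0]
    print('t',s['time_s'],'grasp',g*1000,'rack',rackxy(g)*1000,'w',s['grip_width']*1000,'f',s['ft_force']); return s['position'],s['tool_rot']
E
python3 - <<'E'
from g import *
P,R=here()
P,R=go(P,R,rk(-.05,-.099),.26,25)
P,R=go(P,R,rk(.0065,-.097),.17,25)
P,R=go(P,R,rk(.0065,-.097),.102,25)
E
```

```text
t 0.1 grasp [184.22 517.97 249.77] rack [-424.14  487.9 ] w 85.43890121965003 f [-0.01  0.27  0.3 ]
[ -0.37 -18.28  20.93  -2.71  -4.14   0.61]
[4.22 0.08 0.53 0.   0.   0.  ]
[ 2.47  0.   -1.15  0.    0.    0.  ]
```

>>> arm_command([
  [[0, -0.6, 0.7, -0.1, -0.15, 0], [0, -1.6, 1.8, -0.25, -0.4, 0.05], [-0.1, -2.7, 3.1, -0.4, -0.6, 0.1], [-0.1, -3.8, 4.3, -0.55, -0.85, 0.15], [-0.1, -4.9, 5.6, -0.7, -1.1, 0.15], [-0.1, -6, 6.9, -0.9, -1.35, 0.2], [-0.2, -7.1, 8.1, -1.05, -1.6, 0.25], [-0.2, -8.2, 9.4, -1.2, -1.85, 0.3], [-0.2, -9, 10.3, -1.35, -2.05, 0.3], [-0.2, -9.4, 10.8, -1.4, -2.1, 0.3]],
], jaw=0.1, newtons=40)

```text
time_s: 1.1
position: [0.3604, 0.2044, 0.2612]
tool_rot: [[0.219, 0.193, 0.957], [-0.029, 0.981, -0.192], [-0.975, 0.014, 0.22]]
ft_force: [-0.5, 0.1, 0.1]
grip_width: 0.0773
```

```bash
python3 - <<'E'
from g import *
P,R=here()
P,R=go(P,R,rk(-.05,-.099),.26,25)
P,R=go(P,R,rk(.0065,-.097),.17,25)
E
```

```text
t 1.1 grasp [361.7  204.18 255.33] rack [-230.22  184.  ] w 77.25447863359682 f [-0.49  0.13  0.07]
[  1.6  -10.2    8.54  -1.32  -2.04   0.31]
[4.22 0.08 0.53 0.   0.   0.  ]
```

>>> arm_command([
  [[0.1, -0.6, 0.5, -0.1, -0.15, 0], [0.25, -1.7, 1.4, -0.2, -0.35, 0.05], [0.5, -3, 2.5, -0.4, -0.6, 0.1], [0.7, -4.3, 3.6, -0.55, -0.85, 0.15], [0.9, -5.6, 4.7, -0.7, -1.1, 0.2], [1.1, -6.9, 5.8, -0.9, -1.4, 0.2], [1.3, -8.2, 6.9, -1.1, -1.65, 0.25], [1.45, -9.3, 7.8, -1.2, -1.85, 0.3], [1.6, -10, 8.4, -1.3, -2, 0.3], [1.6, -10.2, 8.54, -1.32, -2.04, 0.31]],
])

```text
time_s: 2.1
position: [0.5246, -0.0877, 0.2646]
tool_rot: [[0.422, 0.054, 0.905], [-0.022, 0.999, -0.05], [-0.907, 0.001, 0.422]]
ft_force: [-0.1, -0.3, -0.4]
grip_width: 0.0766
```

```bash
python3 - <<'E'
from g import *
P,R=here()
P,R=go(P,R,rk(.0065,-.097),.17,25)
P,R=go(P,R,rk(.0065,-.097),.102,25)
E
```

```text
t 2.1 grasp [527.14 -87.86 259.2 ] rack [-49.47 -98.83] w 76.62782272975043 f [-0.1  -0.28 -0.44]
[ 4.18  0.07  0.52 -0.01 -0.   -0.01]
[ 2.47  0.   -1.15  0.    0.    0.  ]
```

>>> arm_command([
  [[0.4, 0, 0.05], [1.4, 0, 0.2], [2.5, 0.05, 0.3], [3.5, 0.05, 0.45], [4.2, 0.07, 0.5], [4.7, 0.07, 0.3], [5.3, 0.07, 0], [5.9, 0.07, -0.3], [6.4, 0.07, -0.5], [6.65, 0.07, -0.63]],
])

```text
invalid input
```

>>> arm_command([
  [[0.4, 0, 0.05, 0, 0, 0], [1.4, 0, 0.2, 0, 0, 0], [2.5, 0.05, 0.3, 0, 0, 0], [3.5, 0.05, 0.45, 0, 0, 0], [4.2, 0.07, 0.5, 0, 0, 0], [4.7, 0.07, 0.3, 0, 0, 0], [5.3, 0.07, 0, 0, 0, 0], [5.9, 0.07, -0.3, 0, 0, 0], [6.4, 0.07, -0.5, 0, 0, 0], [6.65, 0.07, -0.63, 0, 0, 0]],
])

```text
time_s: 3.1
position: [0.5794, -0.0851, 0.1066]
tool_rot: [[0.42, 0.05, 0.906], [-0.019, 0.999, -0.047], [-0.907, 0.002, 0.421]]
ft_force: [0.0, -0.7, 0.5]
grip_width: 0.0772
```

```bash
python3 - <<'E'
from g import *
P,R=here()
a=snap('top','pics/t1.png')['img'][150:270,205:325]; b=snap('side','pics/s1.png')['img'][180:310,195:355]
f=lambda i,w,h:cv2.resize(i,(w,h),interpolation=cv2.INTER_CUBIC)
cv2.imwrite('pics/c1.png',np.hstack([f(a,360,360),f(b,440,360)])[:,:,::-1])
E
```

```text
t 3.1 grasp [581.96 -85.18 101.11] rack [  5.13 -93.24] w 77.22260620708023 f [ 0.04 -0.74  0.53]
```

View pics/c1.png

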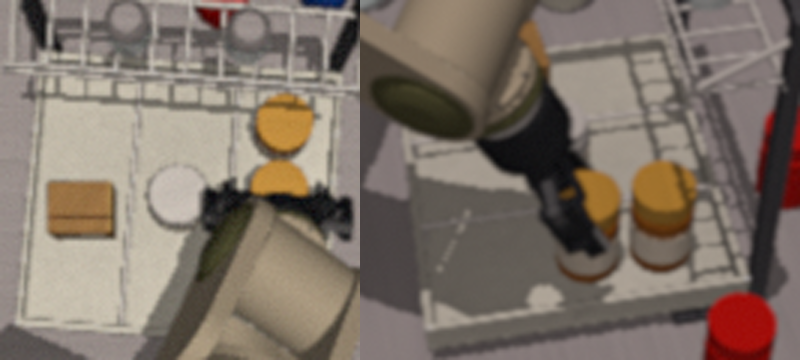

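The fingers straddle old_a: its lid shows between them at (280,180) in the left crop and (590,200) in the right. Next I close.

>>> arm_command([
  [[0, 0, 0, 0, 0, 0], [0, 0, 0, 0, 0, 0], [0, 0, 0, 0, 0, 0], [0, 0, 0, 0, 0, 0], [0, 0, 0, 0, 0, 0], [0, 0, 0, 0, 0, 0]],
], jaw=0.6, newtons=40)

```text
time_s: 3.8
position: [0.5805, -0.0867, 0.109]
tool_rot: [[0.424, 0.052, 0.904], [-0.021, 0.999, -0.048], [-0.905, 0.001, 0.424]]
ft_force: [-1.7, 1.6, 6.2]
grip_width: 0.0551
```

```bash
python3 - <<'E'
from g import *
P,R=here();P,R=here(); p=P+.006*R[:,0]
P1,R1=go(P,R,p[:2],p[2]+.008,25)
P1,R1=go(P,R,rk(-.1,-.1),p[2]+.008,25)
P1,R1=go(P,R,rk(-.1,-.1),p[2],25)
E
```

```text
t 3.8 grasp [583.03 -86.82 103.56] rack [  6.29 -94.82] w 55.13827992636636 f [-1.74  1.57  6.17]
t 3.8 grasp [583.03 -86.82 103.56] rack [  6.29 -94.82] w 55.13827992636636 f [-1.74  1.57  6.17]
[-0.29  0.    0.14  0.01  0.02 -0.01]
[-2.09 -0.2  -3.71  0.01  0.02 -0.01]
[-1.8  -0.2  -3.85  0.01  0.02 -0.01]
```

>>> arm_command([
  [[-0.15, 0, 0.07, 0, 0, 0], [-0.36, 0, 0.17, 0, 0, 0], [-0.5, 0, -0.1, 0, 0, 0], [-0.8, -0.04, -0.75, 0, 0, 0], [-1.15, -0.08, -1.5, 0, 0, 0], [-1.5, -0.12, -2.3, 0, 0, 0], [-1.85, -0.16, -3.0, 0, 0, 0], [-2.1, -0.2, -3.5, 0, 0, 0], [-2.15, -0.2, -3.68, 0, 0, 0], [-2.15, -0.2, -3.68, 0, 0, 0]],
])

```text
time_s: 4.8
position: [0.4735, -0.0862, 0.1178]
tool_rot: [[0.422, 0.052, 0.905], [-0.021, 0.999, -0.048], [-0.906, 0.001, 0.423]]
ft_force: [-0.0, -0.3, -2.6]
grip_width: 0.0546
```

```bash
python3 - <<'E'
from g import *
P,R=here()
P1,R1=go(P,R,rk(-.1,-.1),.1035,25)
P1,R1=go(P,R,rk(-.1,-.1),.1015,25)
E
```

```text
t 4.8 grasp [475.99 -86.31 112.39] rack [-100.63 -100.01] w 54.594313146698425 f [-0.01 -0.31 -2.55]
[ 0.33  0.   -0.13  0.   -0.   -0.01]
[ 0.41  0.   -0.16  0.   -0.   -0.01]
```

>>> arm_command([
  [[0.08, 0, -0.02, 0, 0, 0], [0.16, 0, -0.05, 0, 0, 0], [0.23, 0, -0.08, 0, 0, 0], [0.29, 0, -0.1, 0, 0, 0], [0.33, 0, -0.13, 0, 0, 0], [0.36, 0, -0.14, 0, 0, 0], [0.36, 0, -0.14, 0, 0, 0]],
])

```text
time_s: 5.5
position: [0.475, -0.0863, 0.109]
tool_rot: [[0.424, 0.052, 0.904], [-0.021, 0.999, -0.047], [-0.905, 0.001, 0.425]]
ft_force: [-1.8, 1.8, 7.3]
grip_width: 0.0549
```

```bash
python3 - <<'E'
from g import *
P,R=here()
a=snap('top','pics/t2.png')['img'][150:270,205:325]; b=snap('side','pics/s2.png')['img'][180:310,195:355]
f=lambda i,w,h:cv2.resize(i,(w,h),interpolation=cv2.INTER_CUBIC)
cv2.imwrite('pics/c2.png',np.hstack([f(a,360,360),f(b,440,360)])[:,:,::-1])
E
```

```text
t 5.5 grasp [477.55 -86.4  103.56] rack [ -99.07 -100.02] w 54.92940429248942 f [-1.76  1.79  7.33]
```

Landing matched the earlier contact (same z, same force). I release and withdraw along the tool axis.

>>> arm_command([
  [[0, 0, 0, 0, 0, 0], [0, 0, 0, 0, 0, 0], [0, 0, 0, 0, 0, 0], [0, 0, 0, 0, 0, 0], [0, 0, 0, 0, 0, 0], [0, 0, 0, 0, 0, 0]],
], jaw=0.1)

```text
time_s: 6.2
position: [0.4746, -0.0862, 0.1082]
tool_rot: [[0.422, 0.052, 0.905], [-0.021, 0.999, -0.047], [-0.906, 0.001, 0.423]]
ft_force: [-0.4, -0.1, 0.8]
grip_width: 0.0768
```

```bash
python3 - <<'E'
from g import *
P,R=here()
P1,R1=go(P,R,rk(-.1-.034,-.1),.176,25)
P1,R1=go(P1,R1,rk(.071-.034,-.0975),.176,25)
P1,R1=go(P1,R1,rk(.071,-.0975),.103,25)
E
```

```text
t 6.2 grasp [477.11 -86.37 102.76] rack [ -99.51 -100.01] w 76.7981962795753 f [-0.35 -0.14  0.79]
[-3.24  0.01 -0.01  0.01  0.   -0.01]
[2.89 0.1  6.2  0.   0.   0.  ]
[ 3.22  0.   -0.    0.    0.    0.  ]
```

View pics/c2.png

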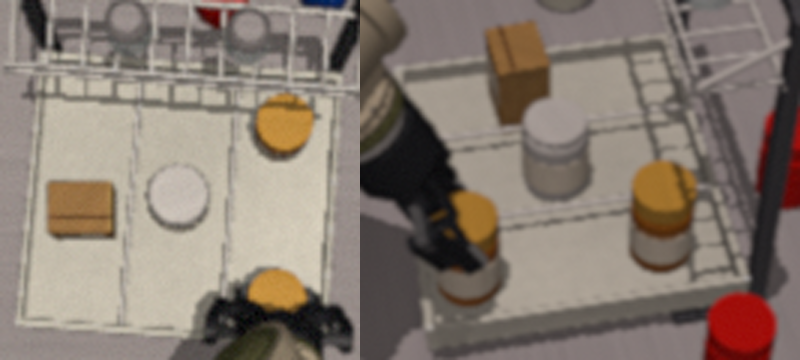

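Old_a stands upright right behind the front lip, with its lid at (278,290) in the left crop. On to old_b.

>>> arm_command([
  [[-0.5, 0, 0, 0, 0, 0], [-1.6, 0, 0, 0, 0, 0], [-2.7, 0, 0, 0, 0, 0], [-3.2, 0, 0.3, 0, 0, 0], [-2.8, 0.02, 1.1, 0, 0, 0], [-2.2, 0.03, 2.3, 0, 0, 0], [-1.5, 0.05, 3.7, 0, 0, 0], [-0.9, 0.07, 5, 0, 0, 0], [-0.5, 0.1, 5.9, 0, 0, 0], [-0.35, 0.1, 6.2, 0, 0, 0]],
])

```text
time_s: 7.2
position: [0.6129, -0.0909, 0.1813]
tool_rot: [[0.423, 0.051, 0.905], [-0.021, 0.999, -0.047], [-0.906, 0.001, 0.423]]
ft_force: [0.2, 1.1, -0.0]
grip_width: 0.0769
```

```bash
python3 - <<'E'
from g import *
P,R=here()
P1,R1=go(P,R,rk(.071,-.0975),.102,25)
E
```

```text
t 7.2 grasp [615.46 -90.99 175.83] rack [ 38.89 -97.25] w 76.9214230962185 f [ 0.21  1.05 -0.  ]
[ 3.22 -0.01 -0.09  0.01  0.   -0.02]
```

>>> arm_command([
  [[0.5, 0, 0, 0, 0, 0], [1.1, 0, -0.02, 0, 0, 0], [1.7, 0, -0.04, 0, 0, 0], [2.3, 0, -0.06, 0, 0, 0], [2.8, 0, -0.08, 0, 0, 0], [3.1, 0, -0.09, 0, 0, 0], [3.22, 0, -0.09, 0, 0, 0], [3.22, 0, -0.09, 0, 0, 0]],
])

```text
time_s: 8.0
position: [0.6433, -0.0925, 0.1075]
tool_rot: [[0.422, 0.052, 0.905], [-0.021, 0.999, -0.047], [-0.906, 0.001, 0.423]]
ft_force: [-1.0, -0.2, 1.1]
grip_width: 0.0769
```

>>> arm_command([
  [[0, 0, 0, 0, 0, 0], [0, 0, 0, 0, 0, 0], [0, 0, 0, 0, 0, 0], [0, 0, 0, 0, 0, 0], [0, 0, 0, 0, 0, 0], [0, 0, 0, 0, 0, 0], [0, 0, 0, 0, 0, 0]],
], jaw=0.6)

```text
time_s: 8.7
position: [0.6436, -0.0927, 0.1086]
tool_rot: [[0.424, 0.052, 0.904], [-0.022, 0.999, -0.047], [-0.905, 0.001, 0.424]]
ft_force: [-1.3, -0.3, 6.3]
grip_width: 0.0547
```

```bash
python3 - <<'E'
from g import *
P,R=here(); p=P+.006*R[:,0]
P1,R1=go(P,R,p[:2],p[2]+.01,25)
P1,R1=go(P,R,rk(-.036,-.1),p[2]+.01,25)
E
```

```text
t 8.7 grasp [646.13 -92.83 103.21] rack [ 69.61 -97.46] w 54.719562819327116 f [-1.35 -0.28  6.3 ]
[-0.36  0.    0.17  0.01  0.02 -0.01]
[-2.16 -0.1  -3.65  0.01  0.02 -0.01]
```

>>> arm_command([
  [[-0.15, 0, 0.07, 0, 0, 0], [-0.36, 0, 0.17, 0, 0, 0], [-0.5, 0, -0.1, 0, 0, 0], [-0.8, -0.02, -0.75, 0, 0, 0], [-1.15, -0.04, -1.5, 0, 0, 0], [-1.5, -0.06, -2.3, 0, 0, 0], [-1.85, -0.08, -3.0, 0, 0, 0], [-2.1, -0.1, -3.5, 0, 0, 0], [-2.19, -0.1, -3.72, 0, 0, 0], [-2.19, -0.1, -3.72, 0, 0, 0]],
])

```text
time_s: 9.7
position: [0.5352, -0.0893, 0.118]
tool_rot: [[0.422, 0.052, 0.905], [-0.021, 0.999, -0.048], [-0.906, 0.001, 0.422]]
ft_force: [1.1, 0.4, -3.2]
grip_width: 0.0552
```

```bash
python3 - <<'E'
from g import *
P,R=here()
P1,R1=go(P,R,rk(-.0375,-.1),.102,25)
E
```

```text
t 9.7 grasp [537.69 -89.43 112.57] rack [-38.85 -99.84] w 55.19184832830984 f [ 1.1   0.44 -3.19]
[ 0.41 -0.01 -0.13  0.   -0.   -0.02]
```

>>> arm_command([
  [[0.08, 0, -0.02, 0, 0, 0], [0.16, 0, -0.05, 0, 0, 0], [0.23, 0, -0.08, 0, 0, 0], [0.29, 0, -0.1, 0, 0, 0], [0.33, 0, -0.12, 0, 0, 0], [0.37, 0, -0.13, 0, 0, 0], [0.38, 0, -0.13, 0, 0, 0], [0.38, 0, -0.13, 0, 0, 0]],
])

```text
time_s: 10.5
position: [0.537, -0.0894, 0.1087]
tool_rot: [[0.423, 0.052, 0.905], [-0.021, 0.999, -0.047], [-0.906, 0.001, 0.424]]
ft_force: [-3.5, 1.3, 4.9]
grip_width: 0.0548
```

```bash
python3 - <<'E'
from g import *
P,R=here()
E
```

```text
t 10.5 grasp [539.53 -89.53 103.23] rack [-37.01 -99.84] w 54.817737519932074 f [-3.54  1.32  4.91]
```

>>> arm_command([
  [[0, 0, 0, 0, 0, 0], [0, 0, 0, 0, 0, 0], [0, 0, 0, 0, 0, 0], [0, 0, 0, 0, 0, 0], [0, 0, 0, 0, 0, 0], [0, 0, 0, 0, 0, 0], [-0.4, 0, 0, 0, 0, 0], [-1.2, 0, 0, 0, 0, 0], [-2.5, 0, 0, 0, 0, 0], [-4, 0, 0, 0, 0, 0]],
], jaw=0.1)

```text
time_s: 11.5
position: [0.4937, -0.0872, 0.1996]
tool_rot: [[0.421, 0.052, 0.906], [-0.021, 0.999, -0.048], [-0.907, 0.001, 0.421]]
ft_force: [-0.6, -0.5, 0.2]
grip_width: 0.077
```

```bash
python3 - <<'E'
from g import *
P,R=here()
a=snap('top','pics/t3.png')['img'][150:270,205:325]; b=snap('side','pics/s3.png')['img'][180:310,195:355]
f=lambda i,w,h:cv2.resize(i,(w,h),interpolation=cv2.INTER_CUBIC)
cv2.imwrite('pics/c3.png',np.hstack([f(a,360,360),f(b,440,360)])[:,:,::-1])
n=np.array([.4319,-.3323]); c=np.array([np.cos(np.radians(YAW)),np.sin(np.radians(YAW))])
P1,R1=go(P,R,n-.055*c,.16,38)
P1,R1=go(P1,R1,n,.0755,38)
E
```

```text
t 11.5 grasp [496.19 -87.3  194.12] rack [-80.41 -99.92] w 77.01462647664279 f [-0.65 -0.5   0.2 ]
[-0.56 -9.92 -4.49  0.   -2.18 -0.02]
[ 4.02  0.   -0.35  0.    0.    0.  ]
```

View pics/c3.png

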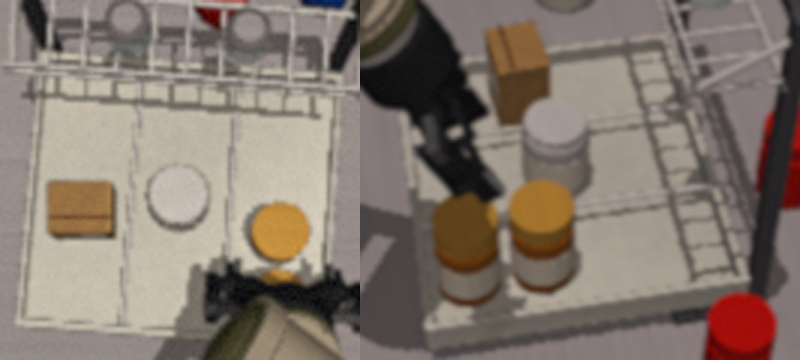

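Both old jars are upright in line at the front: lids at (278,228) and about (278,285) in the left crop. The can and carton are undisturbed. Next is new_a.

>>> arm_command([
  [[-0.05, -0.3, -0.15, 0, -0.1, 0], [-0.1, -1.2, -0.55, 0, -0.27, 0], [-0.15, -2.5, -1.1, 0, -0.55, 0], [-0.2, -4, -1.8, 0, -0.9, 0], [-0.3, -5.5, -2.5, 0, -1.2, 0], [-0.4, -7, -3.15, 0, -1.55, 0], [-0.5, -8.3, -3.75, 0, -1.85, 0], [-0.56, -9.3, -4.2, 0, -2.05, -0.02], [-0.56, -9.8, -4.45, 0, -2.16, -0.02], [-0.56, -9.92, -4.49, 0, -2.18, -0.02]],
])

```text
time_s: 12.6
position: [0.4336, -0.3091, 0.2191]
tool_rot: [[0.563, 0.097, 0.821], [-0.047, 0.995, -0.085], [-0.825, 0.009, 0.565]]
ft_force: [-0.1, -0.1, -0.5]
grip_width: 0.0771
```

```bash
python3 - <<'E'
from g import *
P,R=here()
n=np.array([.4319,-.3323])
P1,R1=go(P,R,n,.0755,38)
E
```

```text
t 12.6 grasp [ 436.98 -309.37  214.15] rack [-127.72 -324.83] w 77.08190652938741 f [-0.13 -0.07 -0.51]
[ 4.5  -0.99 -3.24 -0.39 -0.6   0.18]
```

```bash
python3 - <<'E'
from g import *
s=sensors.observe(); print(s['q'],s['qvel'])
P,R=here()
n=np.array([.4319,-.3323]); c=np.array([np.cos(np.radians(YAW)),np.sin(np.radians(YAW))])
for yaw in (YAW,-20):
  c=np.array([np.cos(np.radians(yaw)),np.sin(np.radians(yaw))])
  P1,R1=go(P,R,n-.055*c,.16,38,yaw)
  P1,R1=go(P1,R1,n,.0755,38,yaw)
E
```

```text
[ -60.62   14.25  100.37   37.13   50.78 -165.21] [-2.37  2.19 -6.78 -0.16  6.08  0.05]
t 12.6 grasp [ 436.98 -309.37  214.15] rack [-127.72 -324.83] w 77.08190652938741 f [-0.13 -0.07 -0.51]
[ 0.47 -1.05 -3.14 -0.39 -0.6   0.18]
[ 4.02  0.   -0.35  0.    0.    0.  ]
[ 0.52 -0.36 -3.08  1.89 -0.61 -1.49]
[ 4.02 -0.   -0.35  0.    0.    0.  ]
```

Joint 6 has run to its limit (−165°), so this stays as an equivalent grasp only if I give the tool a half turn about its x-axis in place. I'll turn in the direction that raises joint 6.

>>> arm_command([
  [[0, 0, 0, 0.5, 0, 0], [0, 0, 0, 1.5, 0, 0], [0, 0, 0, 2.8, 0, 0], [0, 0, 0, 4.1, 0, 0], [0, 0, 0, 5.4, 0, 0], [0, 0, 0, 6.7, 0, 0], [0, 0, 0, 8, 0, 0], [0, 0, 0, 9.3, 0, 0], [0, 0, 0, 10.5, 0, 0], [0, 0, 0, 11.5, 0, 0]],
])

```text
time_s: 13.6
position: [0.4336, -0.3076, 0.2185]
tool_rot: [[0.563, 0.802, 0.201], [-0.046, 0.273, -0.961], [-0.826, 0.531, 0.19]]
ft_force: [-0.1, -0.0, 0.1]
grip_width: 0.0767
```

```bash
cat >> g.py <<'E'
Rot0=Rot
F=[1]
def Rot(lean,yaw): return Rot0(lean,yaw)@np.diag([1,F[0],F[0]])
E
python3 - <<'E'
from g import *
import g
F[0]=-1
s=sensors.observe(); print(s['q'])
P,R=here()
n=np.array([.4319,-.3323]); c=np.array([np.cos(np.radians(YAW)),np.sin(np.radians(YAW))])
P1,R1=go(P,R,n-.055*c,.16,38)
E
```

```text
[-60.52  14.23 100.5   37.12  50.75 -95.92]
t 13.6 grasp [ 437.01 -307.83  213.56] rack [-127.77 -323.29] w 76.7225889247842 f [-0.13 -0.01  0.13]
[ 0.46 -3.32 -0.06 18.06  0.56  0.47]
```

>>> arm_command([
  [[0, -0.2, 0, 0.6, 0, 0], [0, -0.5, 0, 1.8, 0.05, 0.05], [0.1, -0.8, 0, 3.1, 0.1, 0.1], [0.15, -1.1, 0, 4.4, 0.15, 0.1], [0.2, -1.4, 0, 5.7, 0.2, 0.15], [0.25, -1.7, 0, 7, 0.25, 0.2], [0.3, -2, 0, 8.3, 0.3, 0.2], [0.35, -2.3, 0, 9.6, 0.35, 0.25], [0.4, -2.6, 0, 10.9, 0.4, 0.3], [0.4, -2.8, 0, 12, 0.45, 0.3]],
])

```text
time_s: 14.6
position: [0.383, -0.3275, 0.1728]
tool_rot: [[0.598, 0.44, -0.67], [-0.014, -0.83, -0.557], [-0.801, 0.342, -0.49]]
ft_force: [-0.7, -0.5, -0.5]
grip_width: 0.0769
```

```bash
python3 - <<'E'
from g import *
F[0]=-1
s=sensors.observe(); print(s['q'])
P,R=here()
n=np.array([.4319,-.3323]); c=np.array([np.cos(np.radians(YAW)),np.sin(np.radians(YAW))])
P1,R1=go(P,R,n-.055*c,.16,38)
E
```

```text
[-69.88  17.15 107.49  46.13  50.55 -42.3 ]
t 14.6 grasp [ 386.54 -327.61  168.01] rack [-177.11 -345.72] w 76.86818722579538 f [-0.72 -0.52 -0.54]
[ 0.03 -0.23  0.45  6.05  0.15  0.23]
```

>>> arm_command([
  [[0, -0.05, 0.1, 0.8, 0, 0], [0, -0.1, 0.2, 2.1, 0.05, 0.1], [0, -0.15, 0.3, 3.4, 0.1, 0.15], [0, -0.2, 0.4, 4.7, 0.1, 0.2], [0.03, -0.23, 0.45, 5.7, 0.15, 0.23], [0.03, -0.23, 0.45, 6.05, 0.15, 0.23], [0.03, -0.23, 0.45, 6.05, 0.15, 0.23]],
])

```text
time_s: 15.3
position: [0.3737, -0.3292, 0.1652]
tool_rot: [[0.615, -0.049, -0.787], [-0.033, -0.999, 0.036], [-0.788, 0.004, -0.616]]
ft_force: [0.4, 0.2, -0.1]
grip_width: 0.0768
```

```bash
python3 - <<'E'
from g import *
F[0]=-1
s=sensors.observe(); print(s['q'])
P,R=here()
n=np.array([.4319,-.3323])
P1,R1=go(P,R,n,.0755,38)
E
```

```text
[-71.61  17.42 109.78  49.37  49.02 -11.22]
t 15.3 grasp [ 377.35 -329.41  160.46] rack [-186.2  -348.01] w 76.75692146665459 f [ 0.4   0.19 -0.09]
[ 4.02 -0.    0.37  0.05  0.   -0.  ]
```

>>> arm_command([
  [[0.3, 0, 0, 0, 0, 0], [0.9, 0, 0.1, 0, 0, 0], [1.6, 0, 0.15, 0, 0, 0], [2.3, 0, 0.2, 0, 0, 0], [2.9, 0, 0.3, 0, 0, 0], [3.4, 0, 0.35, 0, 0, 0], [3.8, 0, 0.37, 0.05, 0, 0], [4, 0, 0.37, 0.05, 0, 0], [4.02, 0, 0.37, 0.05, 0, 0]],
])

```text
time_s: 16.2
position: [0.4283, -0.3328, 0.0801]
tool_rot: [[0.615, -0.053, -0.787], [-0.033, -0.999, 0.041], [-0.788, 0.001, -0.616]]
ft_force: [0.6, -0.4, 0.0]
grip_width: 0.0768
```

>>> arm_command([
  [[0, 0, 0, 0, 0, 0], [0, 0, 0, 0, 0, 0], [0, 0, 0, 0, 0, 0], [0, 0, 0, 0, 0, 0], [0, 0, 0, 0, 0, 0], [0, 0, 0, 0, 0, 0], [0, 0, 0, 0, 0, 0]],
], jaw=0.6)

```text
time_s: 16.9
position: [0.4281, -0.3334, 0.0811]
tool_rot: [[0.616, -0.054, -0.786], [-0.035, -0.999, 0.041], [-0.787, 0.002, -0.617]]
ft_force: [-1.9, -0.1, 6.8]
grip_width: 0.0552
```

```bash
python3 - <<'E'
from g import *
F[0]=-1
P,R=here(); p=P+.006*R[:,0]; print(sensors.observe()['q'])
P1,R1=go(P,R,p[:2],p[2]+.125,38)
P1,R1=go(P1,R1,rk(-.09,-.1),.21,38)
P1,R1=go(P1,R1,rk(.0985,-.1),.12,38)
P1,R1=go(P1,R1,rk(.0985,-.1),.1015,38)
E
```

```text
t 16.9 grasp [ 431.75 -333.61   76.42] rack [-131.65 -349.31] w 55.178625796822146 f [-1.86 -0.07  6.81]
[-64.55  29.59 109.66  61.84  37.84 -21.24]
[-3.94  0.01 -3.08  0.   -0.01 -0.02]
[ 0.76 -9.97 -1.52  0.    0.    0.  ]
[ 7.48  0.   -3.73  0.    0.    0.  ]
[0.58 0.   0.46 0.   0.   0.  ]
```

>>> arm_command([
  [[-0.15, 0, -0.12, 0, 0, 0], [-0.5, 0, -0.4, 0, 0, 0], [-1, 0, -0.8, 0, 0, 0], [-1.5, 0, -1.2, 0, 0, 0], [-2, 0, -1.6, 0, 0, 0], [-2.5, 0, -2, 0, 0, 0], [-3.1, 0, -2.45, 0, 0, 0], [-3.7, 0, -2.9, 0, 0, 0], [-4.1, 0, -3.2, 0, 0, 0], [-4.2, 0, -3.3, 0, 0, 0]],
])

```text
time_s: 17.9
position: [0.4282, -0.3328, 0.215]
tool_rot: [[0.615, -0.054, -0.787], [-0.035, -0.999, 0.041], [-0.788, 0.002, -0.616]]
ft_force: [-0.8, 0.5, -3.6]
grip_width: 0.0549
```

```bash
python3 - <<'E'
from g import *
F[0]=-1
P,R=here(); print(sensors.observe()['q'])
P1,R1=go(P,R,rk(-.06,-.1),.215,38)
P1,R1=go(P1,R1,rk(.03,-.1),.208,38)
P1,R1=go(P1,R1,rk(.0985,-.1),.12,38)
E
```

```text
t 17.9 grasp [ 431.86 -333.    210.23] rack [-131.58 -348.7 ] w 54.86320733823767 f [-0.82  0.45 -3.65]
[-64.48  15.95 100.48  43.26  51.97   4.54]
[ 1.59 -9.95 -2.39  0.01 -0.   -0.02]
[ 2.44  0.   -2.66  0.    0.    0.  ]
[4.46 0.   0.01 0.   0.   0.  ]
```

>>> arm_command([
  [[0.05, -0.3, -0.1, 0, 0, 0], [0.15, -1, -0.25, 0, 0, 0], [0.35, -2.2, -0.5, 0, 0, 0], [0.55, -3.5, -0.8, 0, 0, 0], [0.8, -4.9, -1.2, 0, 0, 0], [1, -6.3, -1.5, 0, 0, 0], [1.25, -7.7, -1.85, 0, 0, 0], [1.4, -8.9, -2.15, 0, 0, 0], [1.55, -9.7, -2.35, 0, 0, 0], [1.59, -9.95, -2.4, 0, 0, 0]],
])

```text
time_s: 18.9
position: [0.513, -0.0856, 0.2183]
tool_rot: [[0.613, -0.05, -0.788], [-0.031, -0.999, 0.04], [-0.789, -0.0, -0.614]]
ft_force: [0.3, -1.2, -2.7]
grip_width: 0.0553
```

```bash
python3 - <<'E'
from g import *
F[0]=-1
P,R=here(); print(sensors.observe()['q'])
P1,R1=go(P,R,rk(.03,-.1),.208,38)
P1,R1=go(P1,R1,rk(.0985,-.1),.12,38)
E
```

```text
t 18.9 grasp [516.63 -85.74 213.52] rack [-60.08 -97.27] w 55.33330447436981 f [ 0.35 -1.19 -2.7 ]
[-30.04  10.63 107.5   32.59  31.37  39.34]
[ 2.39  0.12 -2.71  0.02  0.02  0.02]
[4.46 0.   0.01 0.   0.   0.  ]
```

>>> arm_command([
  [[0.25, 0, -0.3, 0, 0, 0], [0.9, 0.05, -1, 0, 0, 0], [1.6, 0.1, -1.8, 0, 0, 0], [2.25, 0.12, -2.5, 0, 0, 0], [2.8, 0.12, -2.7, 0, 0, 0], [3.7, 0.12, -2.7, 0, 0, 0], [4.8, 0.12, -2.7, 0, 0, 0], [5.8, 0.12, -2.7, 0, 0, 0], [6.6, 0.12, -2.7, 0, 0, 0], [6.85, 0.12, -2.7, 0, 0, 0]],
])

```text
time_s: 19.9
position: [0.6714, -0.1005, 0.123]
tool_rot: [[0.612, -0.054, -0.789], [-0.033, -0.999, 0.043], [-0.79, -0.0, -0.613]]
ft_force: [0.2, -0.6, -2.8]
grip_width: 0.0549
```

```bash
python3 - <<'E'
from g import *
F[0]=-1
P,R=here(); print(sensors.observe()['q'])
P1,R1=go(P,R,rk(.0985,-.1),.1025,38)
b=snap('side','pics/s4.png')['img'][120:320,190:400]
cv2.imwrite('pics/c4.png',cv2.resize(b,(630,600),interpolation=cv2.INTER_CUBIC)[:,:,::-1])
E
```

```text
t 19.9 grasp [ 675.06 -100.75  118.25] rack [  98.92 -103.83] w 54.898357339085536 f [ 0.16 -0.62 -2.81]
[-22.58  32.23  90.84  30.47  23.75  46.09]
[ 0.49 -0.15  0.4  -0.01  0.04 -0.01]
```

View pics/c4.png

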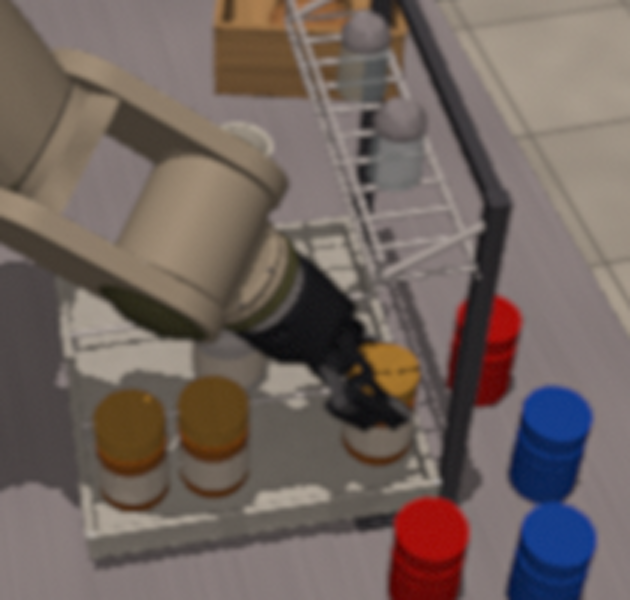

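New_a hangs upright over the rear of the lane (lid at (390,370)), clear of the shelf, with both old jars standing in front. Next I lower it slowly.

>>> arm_command([
  [[0.08, -0.03, 0.06, 0, 0, 0], [0.18, -0.07, 0.14, 0, 0, 0], [0.27, -0.1, 0.22, 0, 0, 0], [0.35, -0.13, 0.28, 0, 0, 0], [0.41, -0.13, 0.33, 0, 0, 0], [0.46, -0.13, 0.36, 0, 0, 0], [0.49, -0.13, 0.39, 0, 0, 0], [0.5, -0.13, 0.4, 0, 0, 0], [0.5, -0.13, 0.4, 0, 0, 0]],
])

```text
time_s: 20.85
position: [0.6716, -0.0968, 0.1101]
tool_rot: [[0.615, -0.054, -0.787], [-0.034, -0.999, 0.042], [-0.788, 0.001, -0.616]]
ft_force: [0.6, -0.2, -3.5]
grip_width: 0.0548
```

```bash
python3 - <<'E'
from g import *
F[0]=-1
P,R=here()
E
```

```text
t 20.85 grasp [675.28 -97.   105.34] rack [  98.94 -100.07] w 54.783116026815456 f [ 0.62 -0.17 -3.49]
```

>>> arm_command([
  [[0.03, 0, 0.02, 0, 0, 0], [0.06, 0, 0.05, 0, 0, 0], [0.09, 0, 0.07, 0, 0, 0], [0.12, 0, 0.09, 0, 0, 0], [0.13, 0, 0.1, 0, 0, 0], [0.13, 0, 0.1, 0, 0, 0]],
])

```text
time_s: 21.45
position: [0.672, -0.0969, 0.1072]
tool_rot: [[0.617, -0.054, -0.785], [-0.035, -0.999, 0.041], [-0.786, 0.002, -0.618]]
ft_force: [-3.3, 1.1, 5.4]
grip_width: 0.0551
```

```bash
python3 - <<'E'
from g import *
F[0]=-1
P,R=here()
E
```

```text
t 21.45 grasp [675.73 -97.07 102.47] rack [  99.4  -100.12] w 55.07575277144905 f [-3.34  1.11  5.44]
```

>>> arm_command([
  [[0, 0, 0, 0, 0, 0], [0, 0, 0, 0, 0, 0], [0, 0, 0, 0, 0, 0], [0, 0, 0, 0, 0, 0], [0, 0, 0, 0, 0, 0], [0, 0, 0, 0, 0, 0], [-0.4, 0, 0, 0, 0, 0], [-1.3, 0, 0, 0, 0, 0], [-2.6, 0, 0, 0, 0, 0], [-4, 0, 0, 0, 0, 0]],
], jaw=0.1)

```text
time_s: 22.45
position: [0.609, -0.0932, 0.1856]
tool_rot: [[0.614, -0.054, -0.787], [-0.034, -0.999, 0.042], [-0.788, 0.001, -0.615]]
ft_force: [0.6, 0.4, 1.0]
grip_width: 0.0769
```

```bash
python3 - <<'E'
from g import *
F[0]=-1
P,R=here(); print(sensors.observe()['q'])
n=np.array([.5151,-.3134])
P1,R1=go(P,R,rk(-.06,-.1),.21,30)
P1,R1=go(P1,R1,n-.03*np.array([1,-.05]),.17,20)
P1,R1=go(P1,R1,n,.0755,20)
E
```

```text
t 22.45 grasp [612.68 -93.43 180.84] rack [ 36.25 -99.84] w 76.94098901496355 f [0.58 0.43 1.02]
[-24.73  22.01  96.78  28.58  28.22  46.95]
[-3.29  0.01  2.28  0.   -1.33 -0.01]
[ 1.    8.99  1.43  0.   -1.67  0.  ]
[ 3.96 -0.    0.16  0.    0.    0.  ]
```

>>> arm_command([
  [[-0.5, 0, 0.2, 0, -0.1, 0], [-1.2, 0, 0.7, 0, -0.4, 0], [-2, 0, 1.3, 0, -0.75, 0], [-2.8, 0, 1.9, 0, -1.1, 0], [-3.2, 0, 2.2, 0, -1.3, 0], [-3.29, 0, 2.28, 0, -1.33, 0]],
])

```text
time_s: 23.05
position: [0.514, -0.0882, 0.2149]
tool_rot: [[0.5, -0.054, -0.864], [-0.028, -0.999, 0.046], [-0.866, 0.002, -0.501]]
ft_force: [-0.4, 0.7, -0.4]
grip_width: 0.077
```

```bash
python3 - <<'E'
from g import *
F[0]=-1
P,R=here(); print(sensors.observe()['q'])
n=np.array([.5151,-.3134])
P1,R1=go(P,R,n-.03*np.array([1,-.05]),.17,20)
P1,R1=go(P1,R1,n,.0755,20)
E
```

```text
t 23.05 grasp [516.98 -88.36 209.71] rack [-59.59 -99.87] w 76.99919906975353 f [-0.43  0.66 -0.37]
[-28.41  12.05 102.45  19.54  39.52  52.39]
[ 1.    9.    1.44 -0.   -1.67 -0.02]
[ 3.96 -0.    0.16  0.    0.    0.  ]
```

>>> arm_command([
  [[0.05, 0.3, 0.05, 0, -0.1, 0], [0.1, 1, 0.15, 0, -0.2, 0], [0.2, 2.1, 0.35, 0, -0.4, 0], [0.35, 3.3, 0.5, 0, -0.6, 0], [0.5, 4.5, 0.7, 0, -0.85, 0], [0.65, 5.8, 0.9, 0, -1.1, 0], [0.8, 7, 1.1, 0, -1.3, 0], [0.9, 8.1, 1.3, 0, -1.5, 0], [1, 8.8, 1.4, 0, -1.65, -0.02], [1, 9, 1.44, 0, -1.67, -0.02]],
])

```text
time_s: 24.05
position: [0.484, -0.3137, 0.174]
tool_rot: [[0.341, -0.054, -0.938], [-0.017, -0.999, 0.051], [-0.94, -0.001, -0.341]]
ft_force: [0.5, 0.3, -0.9]
grip_width: 0.0771
```

```bash
python3 - <<'E'
from g import *
F[0]=-1
P,R=here(); print(sensors.observe()['q'])
n=np.array([.5151,-.3134])
P1,R1=go(P,R,n,.0755,20)
E
```

```text
t 24.05 grasp [ 486.07 -313.83  168.41] rack [ -78.46 -326.67] w 77.07054780727196 f [ 0.53  0.29 -0.86]
[-50.76  23.3   89.49  18.04  54.88  33.53]
[ 3.89 -0.08  0.18 -0.01  0.01  0.01]
```

>>> arm_command([
  [[0.3, 0, 0, 0, 0, 0], [0.9, 0, 0.05, 0, 0, 0], [1.6, 0, 0.1, 0, 0, 0], [2.3, -0.05, 0.1, 0, 0, 0], [2.9, -0.07, 0.15, 0, 0, 0], [3.4, -0.08, 0.18, 0, 0, 0], [3.75, -0.08, 0.18, 0, 0, 0], [3.89, -0.08, 0.18, 0, 0, 0], [3.89, -0.08, 0.18, 0, 0, 0]],
])

```text
time_s: 24.95
position: [0.5133, -0.3111, 0.082]
tool_rot: [[0.342, -0.052, -0.938], [-0.017, -0.999, 0.05], [-0.94, -0.001, -0.342]]
ft_force: [-0.5, -0.6, 0.3]
grip_width: 0.0769
```

>>> arm_command([
  [[0, 0, 0, 0, 0, 0], [0, 0, 0, 0, 0, 0], [0, 0, 0, 0, 0, 0], [0, 0, 0, 0, 0, 0], [0, 0, 0, 0, 0, 0], [0, 0, 0, 0, 0, 0], [0, 0, 0, 0, 0, 0]],
], jaw=0.6)

```text
time_s: 25.65
position: [0.5135, -0.312, 0.0832]
tool_rot: [[0.343, -0.053, -0.938], [-0.019, -0.999, 0.05], [-0.939, 0.001, -0.344]]
ft_force: [-1.6, -1.6, 5.9]
grip_width: 0.0554
```

```bash
python3 - <<'E'
from g import *
F[0]=-1
P,R=here(); p=P+.006*R[:,0]; print(sensors.observe()['q'])
P1,R1=go(P,R,p[:2],.225,20)
P1,R1=go(P1,R1,rk(-.04,-.1),.225,20)
P1,R1=go(P1,R1,rk(.037,-.1),.215,20)
P1,R1=go(P1,R1,rk(.037,-.1),.108,20)
E
```

```text
t 25.65 grasp [ 515.51 -312.16   77.57] rack [ -49.15 -323.43] w 55.402322172588526 f [-1.59 -1.61  5.92]
[-48.12  32.26  92.04  20.83  43.08  31.2 ]
[-5.54  0.01 -2.03  0.   -0.02 -0.01]
[ 0.13 -8.94 -0.34  0.    0.    0.  ]
[ 1.43 -0.   -2.76  0.    0.    0.  ]
[4.02 0.   1.46 0.   0.   0.  ]
```

>>> arm_command([
  [[-0.2, 0, -0.07, 0, 0, 0], [-0.7, 0, -0.25, 0, 0, 0], [-1.4, 0, -0.5, 0, 0, 0], [-2.1, 0, -0.77, 0, 0, 0], [-2.8, 0, -1.03, 0, 0, 0], [-3.5, 0, -1.3, 0, 0, 0], [-4.3, 0, -1.6, 0, 0, 0], [-5, 0, -1.83, 0, 0, 0], [-5.4, 0, -2, 0, 0, 0], [-5.54, 0, -2.03, 0, 0, 0]],
])

```text
time_s: 26.65
position: [0.5134, -0.3114, 0.2304]
tool_rot: [[0.342, -0.053, -0.938], [-0.018, -0.999, 0.05], [-0.939, -0.0, -0.343]]
ft_force: [0.1, 0.1, -2.5]
grip_width: 0.055
```

```bash
python3 - <<'E'
from g import *
F[0]=-1
P,R=here(); print(sensors.observe()['q'])
P1,R1=go(P,R,rk(-.04,-.1),.22,20)
E
```

```text
t 26.65 grasp [ 515.45 -311.55  224.77] rack [ -49.24 -322.83] w 55.0130968295017 f [ 0.1   0.06 -2.5 ]
[-48.08  21.87  81.21  15.76  63.37  39.52]
[ 0.31 -8.91 -0.29  0.   -0.01  0.  ]
```

>>> arm_command([
  [[0, -0.3, 0, 0, 0, 0], [0.05, -1, -0.05, 0, 0, 0], [0.1, -2.1, -0.1, 0, 0, 0], [0.1, -3.3, -0.1, 0, 0, 0], [0.15, -4.5, -0.15, 0, 0, 0], [0.2, -5.7, -0.2, 0, 0, 0], [0.25, -6.9, -0.2, 0, 0, 0], [0.3, -8, -0.25, 0, 0, 0], [0.31, -8.7, -0.29, 0, 0, 0], [0.31, -8.91, -0.29, 0, 0, 0]],
])

```text
time_s: 27.65
position: [0.5339, -0.0866, 0.2242]
tool_rot: [[0.34, -0.05, -0.939], [-0.015, -0.999, 0.048], [-0.94, -0.002, -0.341]]
ft_force: [-0.5, -0.0, -2.7]
grip_width: 0.0553
```

```bash
python3 - <<'E'
from g import *
F[0]=-1
P,R=here(); print(sensors.observe()['q'])
P1,R1=go(P,R,rk(.025,-.1),.206,20)
P2,R2=go(P,R,rk(.036,-.1),.15,20)
P2,R2=go(P,R,rk(.036,-.1),.11,20)
E
```

```text
t 27.65 grasp [535.96 -86.71 218.55] rack [-40.73 -97.21] w 55.32171452815968 f [-0.54 -0.03 -2.66]
[-25.08  15.57  92.11   9.26  54.17  63.57]
[ 1.37  0.12 -2.3   0.02  0.01  0.03]
[ 3.62  0.13 -1.95  0.02  0.01  0.03]
[ 5.13  0.13 -1.41  0.02  0.01  0.03]
```

>>> arm_command([
  [[0.15, 0, -0.3, 0, 0, 0], [0.5, 0, -0.9, 0, 0, 0], [0.9, 0, -1.6, 0, 0, 0], [1.25, 0, -2.15, 0, 0, 0], [1.6, 0, -2.3, 0, 0, 0], [2.3, 0, -2.2, 0, 0, 0], [3.1, 0, -2.05, 0, 0, 0], [3.9, 0, -1.85, 0, 0, 0], [4.6, 0, -1.6, 0, 0, 0], [4.8, 0, -1.53, 0, 0, 0]],
])

```text
time_s: 28.65
position: [0.6104, -0.0938, 0.1227]
tool_rot: [[0.338, -0.054, -0.94], [-0.016, -0.999, 0.051], [-0.941, -0.002, -0.338]]
ft_force: [-0.6, -0.1, -2.5]
grip_width: 0.0555
```

```bash
python3 - <<'E'
from g import *
F[0]=-1
get_image('side'); P,R=here()
P2,R2=go(P,R,rk(.036,-.1),.1027,20)
E
```

```text
t 28.7 grasp [612.71 -93.86 117.47] rack [  36.3  -100.27] w 54.91760693689478 f [-0.55 -0.1  -2.13]
[ 0.55 -0.01  0.21 -0.01  0.03  0.02]
```

>>> arm_command([
  [[0.1, 0, 0.03, 0, 0, 0], [0.2, 0, 0.07, 0, 0, 0], [0.3, 0, 0.11, 0, 0, 0], [0.38, 0, 0.14, 0, 0, 0], [0.44, 0, 0.17, 0, 0, 0], [0.49, 0, 0.19, 0, 0, 0], [0.53, 0, 0.2, 0, 0, 0], [0.55, 0, 0.21, 0, 0, 0], [0.57, 0, 0.21, 0, 0, 0], [0.57, 0, 0.21, 0, 0, 0]],
])

```text
time_s: 29.7
position: [0.6115, -0.0936, 0.1102]
tool_rot: [[0.342, -0.053, -0.938], [-0.017, -0.999, 0.05], [-0.94, -0.001, -0.342]]
ft_force: [0.3, -0.3, -2.0]
grip_width: 0.0554
```

```bash
python3 - <<'E'
from g import *
P,R=here()
E
```

```text
t 29.7 grasp [613.54 -93.66 104.53] rack [  37.11 -100.03] w 55.35180867079891 f [ 0.34 -0.32 -2.01]
```

Not touching yet (force −2 N, the jar's weight). I'll go about 2 mm further.

>>> arm_command([
  [[0.03, 0, 0.01, 0, 0, 0], [0.05, 0, 0.02, 0, 0, 0], [0.08, 0, 0.03, 0, 0, 0], [0.1, 0, 0.04, 0, 0, 0], [0.1, 0, 0.04, 0, 0, 0], [0.1, 0, 0.04, 0, 0, 0]],
])

```text
time_s: 30.3
position: [0.6123, -0.0938, 0.1092]
tool_rot: [[0.345, -0.053, -0.937], [-0.018, -0.999, 0.05], [-0.938, 0.0, -0.346]]
ft_force: [-2.3, 1.0, 8.8]
grip_width: 0.0555
```

```bash
python3 - <<'E'
from g import *
P,R=here()
E
```

```text
t 30.3 grasp [614.32 -93.88 103.53] rack [  37.91 -100.21] w 55.452239253948335 f [-2.25  1.    8.79]
```

>>> arm_command([
  [[0, 0, 0, 0, 0, 0], [0, 0, 0, 0, 0, 0], [0, 0, 0, 0, 0, 0], [0, 0, 0, 0, 0, 0], [0, 0, 0, 0, 0, 0], [0, 0, 0, 0, 0, 0], [-0.4, 0, 0, 0, 0, 0], [-1.3, 0, 0, 0, 0, 0], [-2.6, 0, 0, 0, 0, 0], [-4, 0, 0, 0, 0, 0]],
], jaw=0.1)

```text
time_s: 31.3
position: [0.5764, -0.0917, 0.2027]
tool_rot: [[0.341, -0.053, -0.939], [-0.017, -0.999, 0.05], [-0.94, -0.001, -0.342]]
ft_force: [0.4, -0.7, 0.9]
grip_width: 0.0768
```

>>> arm_command([
  [[-0.8, 0, 0.5, 0, 0, 0], [-1.8, 0, 1.5, 0, 0, 0], [-2.5, 0, 2.8, 0, 0, 0], [-3, 0, 4.2, 0, 0, 0], [-3.2, 0, 5.6, 0, 0, 0], [-3.2, 0, 6.8, 0, 0, 0], [-3.2, 0, 7.6, 0, 0, 0], [-3.2, 0, 8, 0, 0, 0]],
])

```text
time_s: 32.1
position: [0.3607, -0.08, 0.2082]
tool_rot: [[0.342, -0.053, -0.938], [-0.018, -0.999, 0.05], [-0.94, -0.0, -0.342]]
ft_force: [0.8, -0.5, 0.3]
grip_width: 0.0768
```

```bash
python3 - <<'E'
from g import *
P,R=here()
a=snap('top','pics/t5.png')['img'][125:295,200:410]; b=snap('side','pics/s5.png')['img'][160:360,190:370]
f=lambda i,w,h:cv2.resize(i,(w,h),interpolation=cv2.INTER_CUBIC)
cv2.imwrite('pics/c5.png',np.hstack([f(a[:,:120],353,500),f(b,447,500)])[:,:,::-1])
E
```

```text
t 32.1 grasp [362.78 -80.12 202.57] rack [-214.01  -99.85] w 76.83921804766209 f [ 0.82 -0.53  0.31]
```

View pics/c5.png

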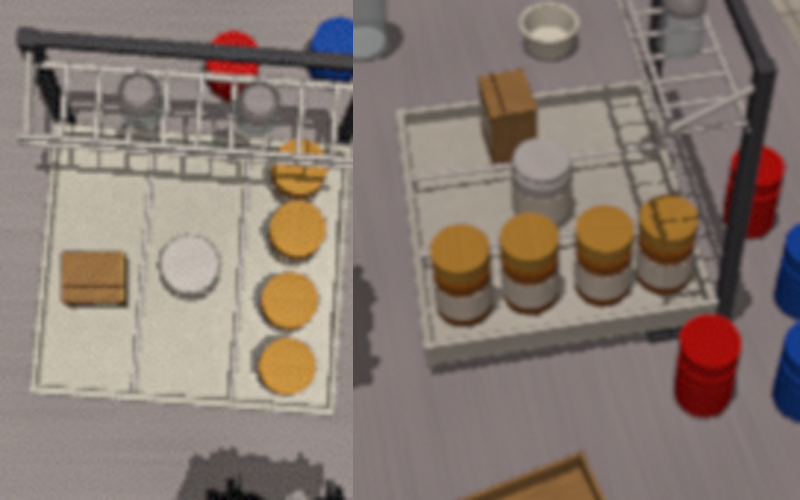

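All four jars are upright in one row, with lids at (287,366), (290,300), (297,229) and (299,168) in the left crop. The can, carton and ramekin are in place. One numeric check before handing in.

```bash
python3 - <<'E'
from g import *
t=load('top'); k=120/353
for u,v in [(287,365),(290,299),(297,229),(299,167),(189,265)]:
    x=atz(t,(u+.5)*k-.5+200,(v+.5)*.34-.5+125,.12 if u>200 else .11); print(rackxy(x)*1000)
E
```

```text
[-99.07 -99.5 ]
[-34.83 -98.56]
[  34.43 -101.3 ]
[ 96.26 -99.62]
[-7.06  2.2 ]
```

```bash
python3 -c "
from rig import workorder; print(workorder.close_job())"
```

```text
the job is handed in; nothing more can be done
None
```

The row is restocked and the job is handed in at about 32 s of the 72 s allowed. I brought the two older jars forward in the right lane. Then new_a went to the rear of the lane with the tool leaned 38° under the over-shelf, and new_b went in front of it.

- **Row:** The last pictures show all four jars upright. Their centres from the top camera are at rack x ≈ −99, −35, +34 and +96 mm, all within about 1.5 mm of the lane middle. The arm's own readings agree to about 4 mm (−99.5, −37, +38, +99).
- **Gentle handling:** I lowered each jar slowly until the wrist force showed contact, 5 to 9 N. The can, carton and ramekin look unmoved in the last pictures. The tumbler is only partly in that view and I did not measure it.
- **Disagreements:** At first the two cameras differed by 4 to 7 mm in y for the objects on the rack, so I averaged them. That leaves the jars' distances from the lips and lane middle uncertain by a few mm. The front jar's gap to the lip is about 4 to 5 mm.
- **Joint limit:** Joint 6 ran up against its range on the way to the tray, reading −165.21° against a limit of −165.26°. I gave the tool a half turn to carry on. No reading I took went past the range.

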